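# Pack the carved stone samples into their cradles

### The job

The four carved stone samples are ready for dispatch: put each one into the padded wooden cradle whose recess has the same outline, right down flat on the pad with its carved face up. Set them down rather than drop them, and leave the chisel and the tray of grinding bits where they lie.

Things in the scene. Friction and masses are not known exactly. Their poses are not given: they have to be found in the camera images.
- disc: round white marble rosette, 60 mm diameter, about 320 g. Stands with its carved face up; origin at the centre of its underside, z up; 44 mm high.
- square: square dark slate block with square rings on top, 52 x 52 mm, sides along its x and y, about 310 g. Stands with its carved face up; origin at the centre of its underside, z up; 44 mm high.
- bar: oblong grey limestone block with fretwork on top, 102 mm along its x and 34 mm along its y, about 390 g. Stands with its carved face up; origin at the centre of its underside, z up; 44 mm high.
- cross: reddish sandstone block in the shape of a plus sign, arms along its x and y, 64 mm from end to end, each arm 26 mm wide, about 300 g. Stands with its carved face up; origin at the centre of its underside, z up; 44 mm high.
- disc_cradle: light wooden ring-shaped cradle with a round recess of 72 mm diameter. Fixed to the bench. The recess floor is a dark pad 6 mm above the bench, the rim is 18 mm above the bench (recess 12 mm deep), walls 8 mm thick. Origin at the recess centre at bench level, z up.
- square_cradle: light wooden cradle with a square recess, 64 x 64 mm, sides along its x and y. Fixed to the bench. The recess floor is a dark pad 6 mm above the bench, the rim is 18 mm above the bench (recess 12 mm deep), walls 8 mm thick. Origin at the recess centre at bench level, z up.
- bar_cradle: light wooden cradle with an oblong recess, 114 mm along its x and 46 mm along its y. Fixed to the bench. The recess floor is a dark pad 6 mm above the bench, the rim is 18 mm above the bench (recess 12 mm deep), walls 8 mm thick. Origin at the recess centre at bench level, z up.
- cross_cradle: light wooden cradle, 92 x 92 mm outside, with a plus-shaped recess, arms along its x and y, 76 mm from end to end and 38 mm wide. Fixed to the bench. The recess floor is a dark pad 6 mm above the bench, the rim is 18 mm above the bench (recess 12 mm deep), walls 8 mm thick. Origin at the recess centre at bench level, z up.
- chisel: loose stone chisel with a wooden handle lying along its x among the samples, 190 mm long, at most 18 mm high; not to be moved. Origin on the bench, near mid-length.
- bit_tray: loose white plastic tray with small grinding bits, 110 x 75 mm, 22 mm high, among the samples; not to be moved. Origin at the centre of its underside.
Not all that is in view belongs to the job. Leave any blue or turquoise look-alike of the disc_cradle alone.

How it is judged (in metres and radians):
At the end, for the whole second after the job is handed in: Each of the disc, square, bar and cross lies in the cradle of its own outline: centres within 12 mm horizontally, underside no more than 10 mm above the bench (the pad is at 6 mm), upright within 0.1 rad, at rest (below 0.02 m/s) and released (horizontal distance between disc and disc_cradle below 0.012 m and z of disc in the frame of disc_cradle below 0.01 m and angle between each of disc, square, bar, cross's own z axis and vertical below 0.1 rad and linear speed of each of disc, square, bar, cross below 0.02 m/s and horizontal distance between square and square_cradle below 0.012 m and z of square in the frame of square_cradle below 0.01 m and horizontal distance between bar and bar_cradle below 0.012 m and z of bar in the frame of bar_cradle below 0.01 m and horizontal distance between cross and cross_cradle below 0.012 m and z of cross in the frame of cross_cradle below 0.01 m); the robot touches nothing.
It fails at once if the chisel is shifted by more than 30 mm (distance of chisel from where it was at the start of the episode above 0.03 m).
It fails at once if the tray of grinding bits is shifted by more than 30 mm (distance of bit_tray from where it was at the start of the episode above 0.03 m).
It fails at once if a sample is dropped, thrown or knocked: faster than 0.7 m/s while no finger touches it (a free fall of about 25 mm) ((linear speed of disc above 0.7 m/s and contact force between the fingers and disc below 0.05 N) or (linear speed of square above 0.7 m/s and contact force between the fingers and square below 0.05 N) or (linear speed of bar above 0.7 m/s and contact force between the fingers and bar below 0.05 N) or (linear speed of cross above 0.7 m/s and contact force between the fingers and cross below 0.05 N)).
It also fails if it takes over 104 s, if anything falls off the work surface, if the arm or the gripper's body presses on something with over 40 N, if the wrist force passes 120 N, or if a joint passes its speed limit or range.

### The arm

A 6-joint arm with a two-finger parallel gripper is mounted at the origin on the work surface. World frame = base frame: x ahead of the robot, y to its left, z up, the work surface at z = 0. Lengths are in m, angles in degrees, forces in N, time in s.
With the tool pointing down it reaches from about 0.375 to 0.9 m from the base axis. Payload 3.1 kg.
Tool frame: the origin (TCP) lies at the very end of the fingers, on their centre line; the grasp point (between the pads) lies bot.grasp_offset behind it (bot.grasp_offset is the distance from the TCP to the grasp point, in m); z points along the fingers, y is the line along which they close (so a half turn about z gives the same grasp; the last joint's range is limited). The gripper opens to 87 mm and grips with 3 to 60 N. Pads are 19 mm wide; open, the fingers measure 117 mm over their backs; the gripper's body (75 mm by 190 mm) begins 51 mm behind the grasp point.
Start: joints at [67.007, 30.224, 82.088, -0, 67.689, -10.227], TCP at [0.138, 0.61, 0.223] pointing down, gripper open.
Joint ranges: [-176.69, 176.69], [-43.24, 126.21], [12.49, 139.97], [-82, 262], [0, 151.66], [-163.58, 163.58]. Speed limits (degrees/s): [159.86, 159.86, 180, 180, 180, 180].

### API

Orientations are given as a 3x3 rotation matrix whose columns are the frame's x, y, z axes.
In Python, from workcell import bot gives the robot as it stands.
- The arm moves only by the tool send_rows, never from a script. Its argument "steps" is a list of rows, each a list of 3 entries, a list of its own where there are three numbers: the shift along the tool's x, y, z in m, then the turn, a rotation vector about the tool's x, y, z in degrees, then the opening, from -1 (shut) to 1 (fully open). In form: [[[tx, ty, tz], [rx, ry, rz], fingers], ...]. A call has 1 to 12 rows; each row shifts and turns the commanded pose from where the row before left it, along the tool's axes as they then stand; what a row does not reach is not made up. A row lasts 1/10 s, in which the tool goes at most 50 mm and 8.59 degrees, less where a joint would pass 70% of its speed; a pose out of reach is approached as far as the arm can. A call with a gripper value outside its range is refused whole. The fingers move at their own pace and stop on an object; "newtons" is the grip in N (left out, the last holds). Time passes only in rows, so rows that do not move let the fingers close. It gives the time, the measured TCP pose, the force, the opening and the grip force at its end, in the units of the state.
- bot.sense(): the state, without advancing time (a new reading comes with each control period).
- bot.camera(name): name is "scene" or "side" or "wrist"; returns a dict with "img" (384x512x3 uint8, blue, green, red), "camera_matrix" (3x3 intrinsics, pixels), "rvec" (rotation vector, rad) and "tvec" (3), from world to camera coordinates, as OpenCV has them. Camera axes: x right, y down, z forward; pixel columns grow to the right and rows downward; lengths in m; the calibration is good to about 2 mm. A picture is of the moment at which its call begins. There is no depth.
- bot.job_done(): hands the job in; it is judged then, once.
The state is a dict: "time_s": time; "qpos": joint angles; "qd": joint speeds; "joint_efforts": joint torques, N m; "position": TCP position; "eef_rot": TCP orientation; "contact_force": force on the tool from outside, world axes, zero at the start; "wrist_torque": the same for the moment, N m; "gripper_width": finger opening in m; "gripper_force": force on a finger pad.
Only numpy, scipy, OpenCV 4.12 (cv2) and the standard library are available. Lean on these libraries where they do the work, as an engineer would, in place of code of your own. Each camera call takes 0.05 s, during which the arm holds its last target. There are 200 camera calls.

## Working session

There is one attempt and no reset: what is moved stays moved. The work goes in short steps, Python scripts to look and compute and a tool call to move; the robot and the scene stay as the last step left them, time stands still between calls to the robot, and variables do not carry over. Pictures are saved under pics/ and viewed, at most 14 in all, crops included, and the job is handed in when it is done.

Besides the shell and the picture viewer there is one more tool, called in YAML: its name, and indented under it one key for each argument. send_rows: Moves the arm, as the interface text tells. Its arguments: {"type":"object","properties":{"steps":{"type":"array","items":{"type":"array"}},"newtons":{"type":"number"}},"required":["steps"]}

```bash
mkdir -p pics; ls; python3 - <<'E'
from workcell import bot
import cv2,numpy as np
print(bot.sense(),bot.grasp_offset)
for n in("scene","side"):
    c=bot.camera(n); cv2.imwrite(f"pics/{n}0.png",c["img"]); np.savez(f"pics/{n}0.npz",**c)
    R=cv2.Rodrigues(np.array(c["rvec"]))[0]; print(n,(-R.T@np.array(c["tvec"]).ravel()),R[2])
E
```

```text
pics
{'time_s': 0.0, 'qpos': array([ 6.70077273e+01,  3.02800495e+01,  8.21566261e+01,  6.31261755e-04,
        6.76870526e+01, -1.02280318e+01]), 'qd': array([ 0.09541106,  0.1171357 ,  0.01033551,  0.04460801, -0.06413847,
        0.01699763]), 'joint_efforts': array([ 1.12583530e-03, -4.40043283e+01, -1.76593316e+01,  6.34643831e-02,
        5.81308140e-02, -1.70055200e-04]), 'position': array([0.13777575, 0.60888216, 0.22155867]), 'eef_rot': array([[-9.75286341e-01,  2.20943036e-01, -8.52883955e-04],
       [ 2.20944332e-01,  9.75284403e-01, -1.98392798e-03],
       [ 3.93469348e-04, -2.12333773e-03, -9.99997668e-01]]), 'contact_force': array([-0.16056997,  0.27207576, -0.05840088]), 'wrist_torque': array([-0.03746058, -0.05451439,  0.01020595]), 'gripper_force': 0.0, 'gripper_width': 0.08730438805302405} 0.0187
scene [ 1.42523698 -0.04919277  1.09967574] [-0.63886073 -0.01387127 -0.76919735]
side [ 0.17084315 -0.96067101  0.83410877] [ 0.27648486  0.72104307 -0.63533693]
```

View pics/scene0.png

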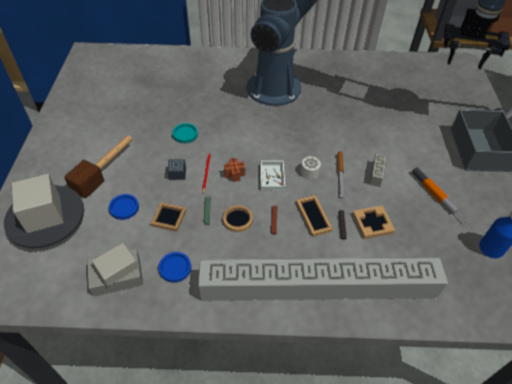

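View pics/side0.png

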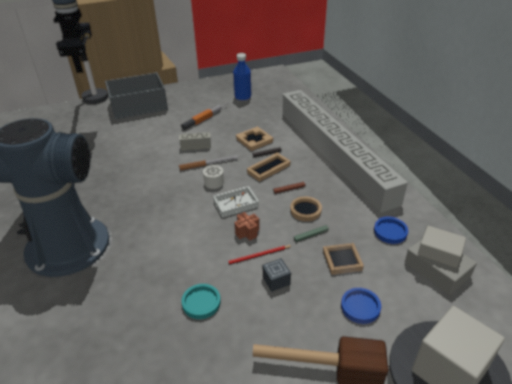

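The scene view shows, left to right, the square sample at (177,169), the cross at (235,169), the tray at (272,174), the disc at (311,167), the chisel at (340,175) and the bar at (378,169). The wooden cradles are the square at (169,216), disc at (237,218), bar at (313,215) and cross at (373,222).

Possible confusions:
- **disc_cradle:** the turquoise ring (185,132) and the blue rings (124,206) and (174,266). I choose the wooden ring at (237,218).
- **chisel:** the red pencil (207,172) and the screwdriver (437,195).
- **bar:** the stone pieces (115,268).

The side view agrees with this.

```bash
cat > h.py <<'E'
import cv2,numpy as np
def rays(c,uv,z):
    K=np.array(c["camera_matrix"]);R=cv2.Rodrigues(np.array(c["rvec"]))[0];t=np.array(c["tvec"]).ravel()
    C=-R.T@t; n=cv2.undistortPoints(np.float64(uv).reshape(-1,1,2),K,None).reshape(-1,2)
    d=np.c_[n,np.ones(len(n))]@R
    return C+d*((z-C[2])/d[:,2])[:,None]
def look(name,tag):
    from workcell import bot
    c=bot.camera(name); cv2.imwrite(f"pics/{tag}.png",c["img"]); np.savez(f"pics/{tag}.npz",**c); return c
E
python3 - <<'E'
from h import *
c=np.load("pics/scene0.npz")
for n,p,z in [("sq",(177,164),.044),("cross",(234,165),.044),("disc",(311,162),.044),("bar",(379,164),.044),("tray",(272,174),.02),("chisel a",(340,153),.01),("chisel b",(341,196),.01),("sqc",(169,216),.018),("discc",(237,217),.018),("barc",(313,215),.018),("crossc",(374,221),.018)]:
    print(n,rays(c,[p],z).round(3))
c=look("wrist","w0")
crop=np.load("pics/scene0.npz")["img"][140:250,140:410]; cv2.imwrite("pics/crop0.png",cv2.resize(crop,(800,326),interpolation=cv2.INTER_CUBIC))
R=cv2.Rodrigues(np.array(c["rvec"]))[0]; print(c["camera_matrix"],(-R.T@np.array(c["tvec"]).ravel()),R)
E
```

```text
sq [[ 0.452 -0.306  0.044]]
cross [[ 0.448 -0.127  0.044]]
disc [[0.425 0.117 0.044]]
bar [[0.424 0.332 0.044]]
tray [[ 0.46  -0.006  0.02 ]]
chisel a [[0.347 0.221 0.01 ]]
chisel b [[0.532 0.207 0.01 ]]
sqc [[ 0.636 -0.307  0.018]]
discc [[ 0.631 -0.108  0.018]]
barc [[0.615 0.116 0.018]]
crossc [[0.629 0.293 0.018]]
[[321.44067617   0.         255.2969858 ]
 [  0.         321.44067617 185.41424289]
 [  0.           0.           1.        ]] [0.05677322 0.62936553 0.38411022] [[ 0.22139482  0.97518122 -0.00243478]
 [ 0.93051348 -0.21050561  0.29971995]
 [ 0.29176873 -0.06862204 -0.95402412]]
```

View pics/crop0.png

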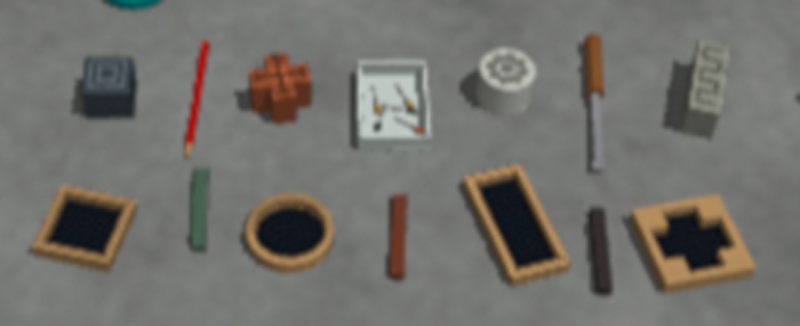

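View pics/w0.png

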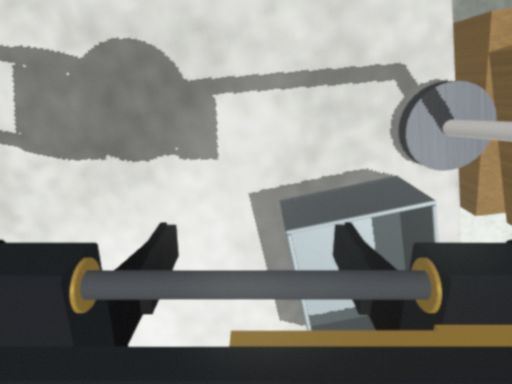

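The crop confirms the choices: the wooden ring at about (290,230) in the crop is the disc_cradle. The wrist view only shows bench clutter so far. I'm moving to an overview pose above the sample row.

send_rows:
  steps:
    - [[0,0,-0.01],[0,0,-6.4],1]
    - [[0,0,-0.01],[0,0,-6.4],1]
    - [[-0.024,-0.038,-0.005],[0,0,0],1]
    - [[-0.024,-0.038,-0.005],[0,0,0],1]
    - [[-0.024,-0.038,-0.005],[0,0,0],1]
    - [[-0.024,-0.038,-0.005],[0,0,0],1]
    - [[-0.024,-0.038,-0.005],[0,0,0],1]
    - [[-0.024,-0.038,-0.005],[0,0,0],1]
    - [[-0.024,-0.038,-0.005],[0,0,0],1]
    - [[-0.024,-0.038,-0.005],[0,0,0],1]
    - [[-0.024,-0.038,-0.005],[0,0,0],1]
    - [[-0.024,-0.038,-0.005],[0,0,0],1]
  newtons: 30

```text
time_s: 1.35
position: [0.3788, 0.228, 0.2927]
eef_rot: [[-1.0, -0.001, 0.0], [-0.001, 1.0, 0.0], [-0.0, 0.0, -1.0]]
contact_force: [0.8, 0.3, 0.4]
gripper_width: 0.0873
gripper_force: 0.0
```

send_rows:
  steps:
    - [[-0.025,-0.038,0],[0,0,0],1]
    - [[-0.025,-0.038,0],[0,0,0],1]
    - [[-0.025,-0.038,0],[0,0,0],1]
    - [[-0.025,-0.038,0],[0,0,0],1]
    - [[-0.025,-0.038,0],[0,0,0],1]
    - [[-0.025,-0.038,0],[0,0,0],1]
    - [[0,0,0],[0,0,0],1]
    - [[0,0,0],[0,0,0],1]

```text
time_s: 2.15
position: [0.5282, 0.0011, 0.2919]
eef_rot: [[-1.0, 0.002, -0.002], [0.002, 1.0, 0.001], [0.002, 0.001, -1.0]]
contact_force: [-0.7, 0.7, -1.0]
gripper_width: 0.0866
gripper_force: 0.0
```

```bash
python3 -c "
from h import *
look('wrist','w1')"
```

send_rows:
  steps:
    - [[-0.045,0,0],[0,0,0],1]
    - [[-0.045,0,0],[0,0,0],1]
    - [[-0.045,0,0],[0,0,0],1]
    - [[-0.045,0,0],[0,0,0],1]
    - [[0,0,0],[0,0,0],1]
    - [[0,0,0],[0,0,0],1]

```text
time_s: 2.8
position: [0.7075, 0.0039, 0.2912]
eef_rot: [[-1.0, -0.003, -0.003], [-0.003, 1.0, 0.001], [0.003, 0.001, -1.0]]
contact_force: [0.4, -0.1, -0.3]
gripper_width: 0.087
gripper_force: 0.0
```

```bash
python3 -c "
from h import *
look('wrist','w2')
a=cv2.imread('pics/w1.png')[:290];b=cv2.imread('pics/w2.png')[:290]
cv2.imwrite('pics/w12.png',np.vstack([a,b]))"
```

```text
(no output)
```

View pics/w12.png

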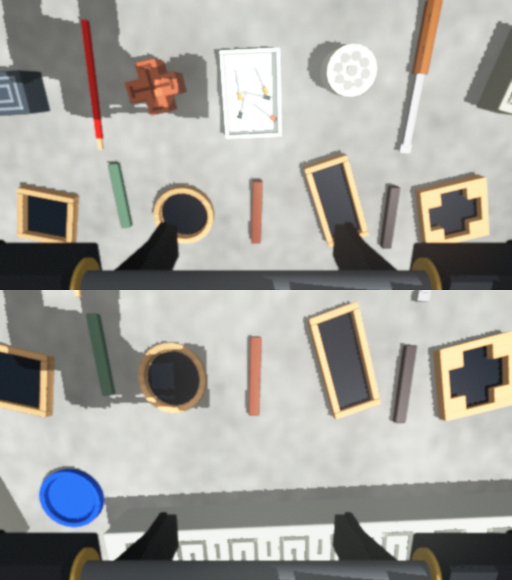

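Top half (over the samples): square sample cut off at the left (8,92), cross (155,85), tray (250,92), disc (351,68), chisel (420,75) and bar cut off at the right edge. The cradles are the square at (47,213), disc (183,212), bar (335,200) and cross (453,208). The bottom half, taken further out, shows the disc cradle clear at (173,87 in w2) and the bar cradle clear at (343,70 in w2). Next I measure the cradle pads.

```bash
cat >> h.py <<'E'
def shape(c,m,z,fourfold=False):
    """centre, yaw(deg), size of mask's largest blob seen on plane z"""
    n,l,s,ce=cv2.connectedComponentsWithStats(m.astype(np.uint8)); k=1+np.argmax(s[1:,4]); v,u=np.nonzero(l==k)
    P=rays(c,np.c_[u,v],z)[:,:2]; w=cv2.minAreaRect(P.astype(np.float32)*1000)
    q=P-P.mean(0); zc=q[:,0]+1j*q[:,1]
    a4=np.degrees(np.angle((zc**4).sum()))/4; a2=np.degrees(np.angle((zc**2).sum()))/2
    hull=np.array(w[0])/1000
    return dict(cen=P.mean(0).round(4),rectc=hull.round(4),rect=np.round(w[1],1),rang=round(w[2],1),a4=round(a4,1),a2=round(a2,1),box=s[k][:4],uv=ce[k].round(0))
def blob(c,x0,x1,y0,y1,f,z):
    img=c["img"]; hsv=cv2.cvtColor(img,cv2.COLOR_BGR2HSV); m=np.zeros(img.shape[:2],bool); m[y0:y1,x0:x1]=f(hsv,img)[y0:y1,x0:x1]
    return shape(c,m,z)
E
python3 - <<'E'
from h import *
w1=dict(np.load("pics/w1.npz"));w2=dict(np.load("pics/w2.npz"))
dark=lambda h,b:(h[...,2]<95)&~((h[...,1]>80)&(h[...,0]<30))
for n,c,b in [("sq",w1,(22,76,190,238)),("disc",w2,(143,203,58,118)),("bar",w2,(312,375,15,125)),("cross",w1,(420,490,180,240))]:
    print(n,blob(c,*b,dark,.012))
for n,c,p in[("disc",w2,(173,87)),("sq",w1,(47,213))]: print(n,c["img"][p[1],p[0]-30:p[0]+31:5].tolist())
E
```

```text
sq {'cen': array([ 0.6306, -0.3075]), 'rectc': array([ 0.6312, -0.3071]), 'rect': array([55. , 55.6]), 'rang': 77.9, 'a4': np.float64(32.8), 'a2': np.float64(-59.8), 'box': array([ 28, 196,  39,  41], dtype=int32), 'uv': array([ 47., 216.])}
disc {'cen': array([ 0.628 , -0.1026]), 'rectc': array([ 0.629 , -0.1026]), 'rect': array([66.3, 66.4]), 'rang': 13.1, 'a4': np.float64(-29.2), 'a2': np.float64(7.3), 'box': array([148,  61,  51,  54], dtype=int32), 'uv': array([173.,  88.])}
bar {'cen': array([0.597 , 0.1192]), 'rectc': array([0.6084, 0.1225]), 'rect': array([110.7,  41.4]), 'rang': 19.6, 'a4': np.float64(23.9), 'a2': np.float64(22.7), 'box': array([319,  23,  51,  96], dtype=int32), 'uv': array([344.,  63.])}
cross {'cen': array([0.6257, 0.2954]), 'rectc': array([0.626 , 0.2951]), 'rect': array([62.9, 64.4]), 'rang': 59.6, 'a4': np.float64(15.1), 'a2': np.float64(-36.2), 'box': array([430, 190,  46,  44], dtype=int32), 'uv': array([453., 212.])}
disc [[79, 111, 139], [49, 56, 66], [55, 48, 45], [57, 50, 46], [59, 52, 48], [60, 55, 50], [56, 51, 49], [44, 43, 44], [45, 46, 46], [47, 46, 48], [49, 48, 49], [59, 67, 76], [91, 125, 155]]
sq [[163, 204, 233], [118, 169, 211], [67, 91, 113], [39, 31, 23], [40, 30, 24], [39, 31, 24], [41, 33, 24], [41, 32, 24], [41, 32, 24], [43, 33, 25], [104, 143, 178], [132, 189, 229], [117, 148, 174]]
```

```bash
python3 - <<'E'
from h import *
c=dict(np.load("pics/scene0.npz"))
dark=lambda h,b:(h[...,2]<75)
for n,b in [("sq",(152,187,203,230)),("disc",(222,253,205,230)),("bar",(297,331,195,236)),("cross",(355,393,206,238))]:
    print(n,blob(c,*b,dark,.012))
w1=dict(np.load("pics/w1.npz"));print(w1["img"][225:246:2,50].tolist())
w2=dict(np.load("pics/w2.npz"));print(blob(w2,312,375,15,125,lambda h,b:(h[...,2]<120)&~((h[...,1]>80)&(h[...,0]<30)),.012))
E
```

```text
sq {'cen': array([ 0.6304, -0.311 ]), 'rectc': array([ 0.6301, -0.3112]), 'rect': array([58.4, 56.8]), 'rang': 78.4, 'a4': np.float64(33.2), 'a2': np.float64(61.0), 'box': array([156, 207,  25,  19], dtype=int32), 'uv': array([168., 216.])}
disc {'cen': array([ 0.6286, -0.1059]), 'rectc': array([ 0.6285, -0.1064]), 'rect': array([54.8, 62.2]), 'rang': 2.4, 'a4': np.float64(-44.6), 'a2': np.float64(-74.1), 'box': array([227, 210,  22,  16], dtype=int32), 'uv': array([238., 217.])}
bar {'cen': array([0.6085, 0.1204]), 'rectc': array([0.6075, 0.1197]), 'rect': array([104.2,  41.5]), 'rang': 18.9, 'a4': np.float64(18.1), 'a2': np.float64(18.6), 'box': array([302, 200,  25,  30], dtype=int32), 'uv': array([314., 215.])}
cross {'cen': array([0.624 , 0.2939]), 'rectc': array([0.6223, 0.2941]), 'rect': array([62.8, 66.9]), 'rang': 61.3, 'a4': np.float64(14.8), 'a2': np.float64(-77.9), 'box': array([362, 211,  24,  20], dtype=int32), 'uv': array([373., 221.])}
[[42, 35, 26], [43, 34, 27], [42, 33, 24], [42, 33, 24], [42, 40, 40], [57, 81, 105], [71, 104, 133], [124, 179, 222], [133, 190, 230], [54, 70, 86], [27, 25, 22]]
{'cen': array([0.6064, 0.1211]), 'rectc': array([0.6086, 0.1218]), 'rect': array([111.8,  41.8]), 'rang': 19.1, 'a4': np.float64(18.9), 'a2': np.float64(19.1), 'box': array([319,  23,  51,  96], dtype=int32), 'uv': array([344.,  70.])}
```

send_rows:
  steps:
    - [[0.021,0.0365,0.008],[0,0,0],1]
    - [[0.021,0.0365,0.008],[0,0,0],1]
    - [[0.021,0.0365,0.008],[0,0,0],1]
    - [[0.021,0.0365,0.008],[0,0,0],1]
    - [[0.021,0.0365,0.008],[0,0,0],1]
    - [[0.021,0.0365,0.008],[0,0,0],1]
    - [[0.021,0.0365,0.008],[0,0,0],1]
    - [[0.021,0.0365,0.008],[0,0,0],1]
    - [[0.021,0.0365,0.008],[0,0,0],1]
    - [[0,0,0],[0,0,0],1]
    - [[0,0,0],[0,0,0],1]

```text
time_s: 3.95
position: [0.5168, 0.3309, 0.2214]
eef_rot: [[-1.0, -0.004, -0.0], [-0.004, 1.0, -0.001], [0.0, -0.001, -1.0]]
contact_force: [1.2, -0.4, 0.5]
gripper_width: 0.0872
gripper_force: 0.0
```

```bash
python3 - <<'E'
from h import *
c=look('wrist','w3')
R=cv2.Rodrigues(c["rvec"])[0];print(-R.T@c["tvec"].ravel())
E
```

```text
[0.43365699 0.33236935 0.3838049 ]
```

View pics/w3.png

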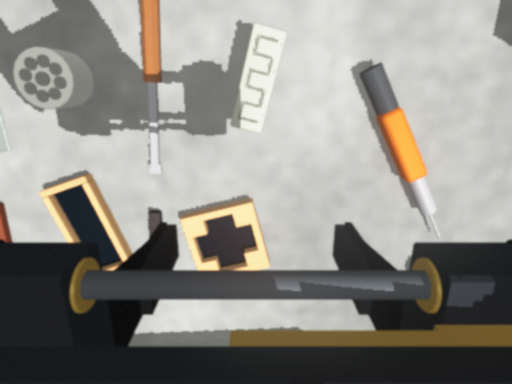

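The wrist view shows the bar at (261,77), with its top corners near (256,23), (287,31), (262,132) and (240,125). The chisel is at (152,90), and the disc (45,78) is in the arm's shadow.

```bash
python3 - <<'E'
from h import *
c=dict(np.load("pics/w3.npz"));g=cv2.cvtColor(c["img"],cv2.COLOR_BGR2HSV)
print(g[77,225:300:3].tolist()); print(g[15:145:6,262].tolist())
f=lambda h,b:(h[...,1]>14)&(h[...,1]<60)&(h[...,0]>20)&(h[...,0]<40)
print(blob(c,225,300,12,142,f,.044))
im=cv2.resize(c["img"][5:145,200:320],None,fx=4,fy=4,interpolation=cv2.INTER_CUBIC)
m=(f(g,0)*255).astype(np.uint8)[5:145,200:320]
cv2.imwrite("pics/w3c.png",np.hstack([im[:, :400],cv2.cvtColor(cv2.resize(m,None,fx=4,fy=4,interpolation=0),8)[:,:400]]))
E
```

```text
[[30, 7, 117], [42, 11, 120], [23, 8, 121], [36, 10, 122], [30, 8, 122], [33, 16, 142], [30, 10, 236], [32, 14, 230], [30, 20, 190], [30, 10, 239], [30, 10, 241], [30, 10, 241], [30, 9, 242], [33, 9, 242], [33, 11, 240], [30, 7, 243], [33, 10, 243], [30, 11, 216], [30, 6, 214], [30, 6, 215], [36, 6, 217], [42, 6, 218], [35, 7, 220], [36, 6, 220], [30, 6, 220]]
[[36, 6, 218], [36, 6, 216], [30, 9, 242], [33, 10, 240], [30, 10, 234], [33, 9, 242], [30, 10, 241], [32, 16, 227], [30, 9, 242], [34, 8, 241], [30, 12, 232], [33, 9, 243], [30, 10, 235], [34, 20, 181], [34, 18, 195], [30, 12, 232], [34, 8, 245], [34, 8, 244], [33, 11, 237], [33, 13, 218], [36, 6, 218], [30, 5, 213]]
{'cen': array([0.4308, 0.3276]), 'rectc': array([0.4287, 0.3304]), 'rect': array([ 28.7, 100. ]), 'rang': 75.8, 'a4': np.float64(-15.9), 'a2': np.float64(-15.8), 'box': array([231,  23,  48, 105], dtype=int32), 'uv': array([251.,  81.])}
```

View pics/w3c.png

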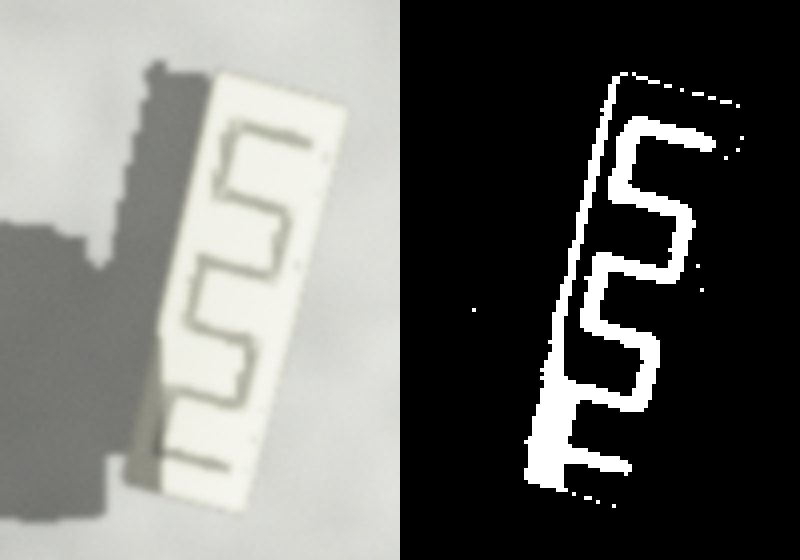

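The bar's top corners in the image are about (253.8,23), (287,31.3), (260.8,133.3) and (231,125.8). Its lower left corner is in the arm's shadow.

```bash
python3 - <<'E'
from h import *
c=dict(np.load("pics/w3.npz"))
P=rays(c,[(253.8,23),(287,31.3),(260.8,133.3),(231,125.8)],.044)[:,:2];print(P.round(4))
r=cv2.minAreaRect(np.float32(P*1000));print(r)
for a,b in((0,1),(1,2),(2,3),(3,0)): d=P[b]-P[a];print(np.hypot(*d).round(4),np.degrees(np.arctan2(d[1],d[0])).round(1))
E
```

```text
[[0.3777 0.3304]
 [0.3848 0.3624]
 [0.4829 0.338 ]
 [0.4751 0.3068]]
((429.93048095703125, 334.4126892089844), (32.75871276855469, 101.03828430175781), 76.12709045410156)
0.0328 77.4
0.101 -14.0
0.0322 -103.9
0.1003 166.3
```

send_rows:
  steps:
    - [[0.0435,0.002,0.02],[0,0,0],1]
    - [[0.0435,0.002,0.02],[0,0,0],1]
    - [[0,0,0.045],[0,0,6.75],1]
    - [[0,0,0.045],[0,0,6.75],1]
    - [[0,0,0.04],[0,0,0],1]
    - [[0,0,0.02],[0,0,0],1]
    - [[0,0,0],[0,0,0],1]
    - [[0,0,0],[0,0,0],1]

```text
time_s: 4.8
position: [0.4333, 0.3335, 0.0312]
eef_rot: [[-0.972, 0.235, 0.001], [0.235, 0.972, 0.0], [-0.001, 0.0, -1.0]]
contact_force: [0.3, 0.5, -0.7]
gripper_width: 0.087
gripper_force: 0.0
```

send_rows:
  steps:
    - [[0.003,0,0.008],[0,0,0],1]
    - [[0,0,0.007],[0,0,0],1]
    - [[0,0,0],[0,0,0],1]
    - [[0,0,0],[0,0,0],-1]
    - [[0,0,0],[0,0,0],-1]
    - [[0,0,0],[0,0,0],-1]
    - [[0,0,0],[0,0,0],-1]
    - [[0,0,0],[0,0,0],-1]
    - [[0,0,0],[0,0,0],-1]
    - [[0,0,0],[0,0,0],-1]
  newtons: 30

```text
time_s: 5.8
position: [0.4293, 0.3349, 0.0156]
eef_rot: [[-0.973, 0.233, 0.0], [0.233, 0.973, -0.0], [-0.0, -0.0, -1.0]]
contact_force: [0.0, -0.7, -0.2]
gripper_width: 0.0391
gripper_force: 0.0
```

send_rows:
  steps:
    - [[0,0,0],[0,0,0],-1]
    - [[0,0,0],[0,0,0],-1]
    - [[0,0,0],[0,0,0],-1]
    - [[0,0,0],[0,0,0],-1]
    - [[0,0,-0.015],[0,0,0],-1]
    - [[0,0,-0.025],[0,0,0],-1]
    - [[0,0,-0.03],[0,0,0],-1]
    - [[0,0,-0.02],[0,0,0],-1]
    - [[0,0,0],[0,0,0],-1]

```text
time_s: 6.7
position: [0.4311, 0.3364, 0.1076]
eef_rot: [[-0.972, 0.233, 0.005], [0.233, 0.972, 0.004], [-0.004, 0.005, -1.0]]
contact_force: [0.7, -0.5, -4.0]
gripper_width: 0.0339
gripper_force: 30.0
```

send_rows:
  steps:
    - [[0,0,0],[0,0,-6.75],-1]
    - [[0,0,0],[0,0,-6.75],-1]
    - [[-0.022,-0.027,0],[0,0,0],-1]
    - [[-0.022,-0.027,0],[0,0,0],-1]
    - [[-0.022,-0.027,0],[0,0,0],-1]
    - [[-0.022,-0.027,0],[0,0,0],-1]
    - [[-0.022,-0.027,0],[0,0,0],-1]
    - [[-0.022,-0.027,0],[0,0,0],-1]
    - [[-0.022,-0.027,0],[0,0,0],-1]
    - [[-0.022,-0.027,0],[0,0,-6.3],-1]
    - [[0,0,0],[0,0,-6.3],-1]
    - [[0,0,0],[0,0,-6.4],-1]

```text
time_s: 7.9
position: [0.6053, 0.1179, 0.103]
eef_rot: [[-0.945, -0.328, -0.003], [-0.328, 0.945, 0.001], [0.002, 0.002, -1.0]]
contact_force: [-0.3, 0.7, -4.7]
gripper_width: 0.0334
gripper_force: 30.0
```

send_rows:
  steps:
    - [[0,0,0],[0,0,0],-1]
    - [[0,0,0],[0,0,0],-1]

```text
time_s: 8.1
position: [0.6044, 0.1193, 0.1039]
eef_rot: [[-0.946, -0.324, -0.003], [-0.324, 0.946, 0.0], [0.002, 0.001, -1.0]]
contact_force: [0.1, -0.5, -4.3]
gripper_width: 0.0335
gripper_force: 30.0
```

```bash
cat >> h.py <<'E'
def go(x,y,yaw,z=None):
    """tool-frame shift and turn from the measured pose"""
    from workcell import bot
    s=bot.sense();R=np.array(s["eef_rot"]);p=np.array(s["position"])
    print("pos",p.round(4),"yaw",np.degrees(np.arctan2(R[1,0],R[0,0])).round(2),"w",s["gripper_width"])
    print("tool shift",(R.T@(np.array([x,y,z if z else p[2]])-p)).round(4),"turn z",((np.degrees(np.arctan2(R[1,0],R[0,0]))-yaw+180)%360-180).round(2))
E
python3 - <<'E'
from h import *
look("wrist","w4"); c=look("side","s4"); cv2.imwrite("pics/s4c.png",cv2.resize(c["img"][60:280,160:400],(800,733))[:600])
go(.608,.1205,199,.024)
E
```

```text
pos [0.6049 0.1194 0.1046] yaw -161.03 w 0.03365272706229361
tool shift [-0.0034 -0.0001  0.0806] turn z -0.03
```

View pics/w4.png

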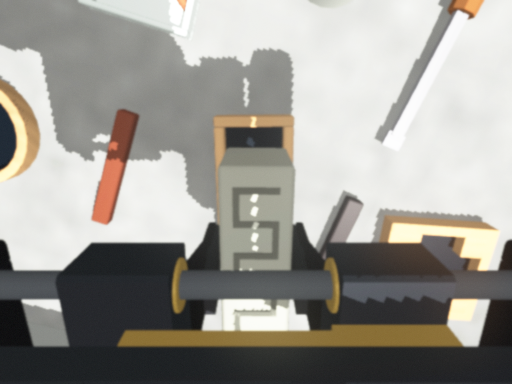

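The view shows the bar hanging over its cradle, parallel to the recess (centre column ≈256, frame 215–294). A dark stick lies to the right at (340,225), so I'll open only partway.

send_rows:
  steps:
    - [[-0.0034,0,0.025],[0,0,0],-1]
    - [[0,0,0.025],[0,0,0],-1]
    - [[0,0,0.015],[0,0,0],-1]
    - [[0,0,0.009],[0,0,0],-1]
    - [[0,0,0.005],[0,0,0],-1]
    - [[0,0,0.002],[0,0,0],-1]
    - [[0,0,0],[0,0,0],-1]

```text
time_s: 8.9
position: [0.6092, 0.1201, 0.025]
eef_rot: [[-0.945, -0.326, 0.001], [-0.326, 0.945, 0.0], [-0.001, -0.0, -1.0]]
contact_force: [-0.0, 0.4, -4.2]
gripper_width: 0.0337
gripper_force: 30.0
```

send_rows:
  steps:
    - [[0,0,0.002],[0,0,0],-1]
    - [[0,0,0.001],[0,0,0],-1]
    - [[0,0,0],[0,0,0],-1]
    - [[0,0,0],[0,0,0],0.1]
    - [[0,0,0],[0,0,0],0.1]
    - [[0,0,0],[0,0,0],0.1]
    - [[0,0,0],[0,0,0],0.1]
    - [[0,0,-0.02],[0,0,0],0.1]
    - [[0,0,-0.04],[0,0,0],0.2]
    - [[0,0,-0.04],[0,0,0],1]
    - [[0,0,-0.04],[0,0,0],1]

```text
time_s: 10.0
position: [0.6084, 0.1201, 0.163]
eef_rot: [[-0.945, -0.326, -0.0], [-0.326, 0.945, -0.0], [0.0, 0.0, -1.0]]
contact_force: [0.1, 0.3, 0.0]
gripper_width: 0.0611
gripper_force: 0.0
```

```bash
python3 - <<'E'
from h import *
go(.54,.14,180,.20)
E
```

```text
pos [0.6084 0.1201 0.163 ] yaw -160.97 w 0.061125734270887466
tool shift [ 0.0582  0.0411 -0.037 ] turn z 19.03
```

send_rows:
  steps:
    - [[0,0,-0.012],[0,0,6.34],1]
    - [[0,0,-0.012],[0,0,6.34],1]
    - [[0,0,-0.012],[0,0,6.34],1]
    - [[0.031,-0.001,0],[0,0,0],1]
    - [[0.031,-0.001,0],[0,0,0],1]
    - [[0.031,-0.001,0],[0,0,0],1]
    - [[0,0,0],[0,0,0],1]
    - [[0,0,0],[0,0,0],1]

```text
time_s: 10.8
position: [0.5158, 0.1172, 0.1981]
eef_rot: [[-1.0, -0.0, 0.002], [-0.0, 1.0, 0.0], [-0.002, 0.0, -1.0]]
contact_force: [0.9, 0.6, -0.2]
gripper_width: 0.0868
gripper_force: 0.0
```

```bash
python3 - <<'E'
from h import *
c=look('wrist','w5'); go(.425,.117,180,.016)
cv2.imwrite("pics/w5c.png",cv2.resize(c["img"][:300],(800,469)))
E
```

```text
pos [0.5169 0.1171 0.1982] yaw -179.99 w 0.08673795269117235
tool shift [ 9.240e-02 -1.000e-04  1.819e-01] turn z 0.01
```

View pics/w5c.png

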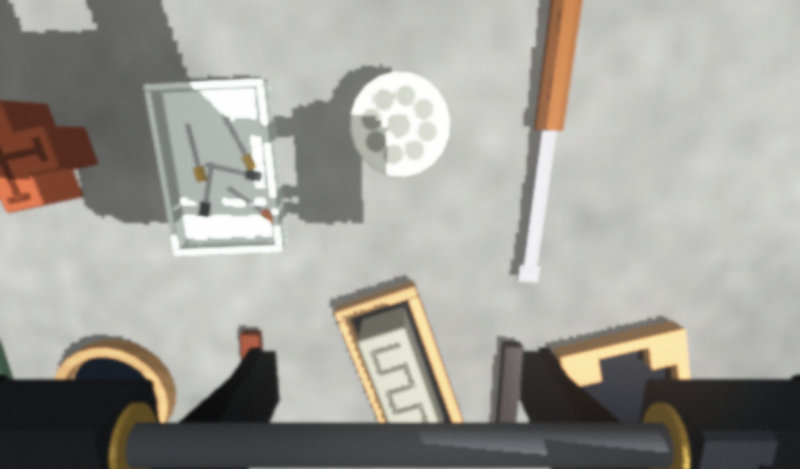

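The disc's top face is a circle spanning x 350–450 and y 71–177 in the crop, so its centre is at pixel (256,79.4) in the original. The bar sits low in its recess.

```bash
python3 - <<'E'
from h import *
c=dict(np.load("pics/w5.npz")); s=1.5625
print(rays(c,np.array([(400,124),(350,124),(450,124),(400,71),(400,177)])/s,.044).round(4))
E
```

```text
[[0.4284 0.1195 0.044 ]
 [0.4284 0.0895 0.044 ]
 [0.4284 0.1494 0.044 ]
 [0.3991 0.1194 0.044 ]
 [0.4594 0.1195 0.044 ]]
```

send_rows:
  steps:
    - [[0.044,0.0012,0.02],[0,0,0],1]
    - [[0.044,0.0012,0.02],[0,0,0],1]
    - [[0,0,0.045],[0,0,0],1]
    - [[0,0,0.045],[0,0,0],1]
    - [[0,0,0.03],[0,0,0],1]
    - [[0,0,0.014],[0,0,0],1]
    - [[0,0,0.008],[0,0,0],1]
    - [[0,0,0],[0,0,0],1]
    - [[0,0,0],[0,0,0],1]

```text
time_s: 11.75
position: [0.4288, 0.1195, 0.0158]
eef_rot: [[-1.0, -0.0, 0.002], [-0.0, 1.0, 0.0], [-0.002, 0.0, -1.0]]
contact_force: [-0.6, 0.3, 0.2]
gripper_width: 0.0874
gripper_force: 0.0
```

send_rows:
  steps:
    - [[0,0,0],[0,0,0],-1]
    - [[0,0,0],[0,0,0],-1]
    - [[0,0,0],[0,0,0],-1]
    - [[0,0,0],[0,0,0],-1]
    - [[0,0,0],[0,0,0],-1]
    - [[0,0,0],[0,0,0],-1]
    - [[0,0,0],[0,0,0],-1]
    - [[0,0,-0.015],[0,0,0],-1]
    - [[0,0,-0.025],[0,0,0],-1]
    - [[0,0,-0.03],[0,0,0],-1]
    - [[0,0,-0.02],[0,0,0],-1]
    - [[0,0,0],[0,0,0],-1]
  newtons: 30

```text
time_s: 12.95
position: [0.4289, 0.1197, 0.1072]
eef_rot: [[-1.0, -0.0, 0.005], [-0.0, 1.0, 0.0], [-0.005, 0.0, -1.0]]
contact_force: [-0.2, -0.2, -3.1]
gripper_width: 0.0597
gripper_force: 30.0
```

send_rows:
  steps:
    - [[-0.025,-0.028,0],[0,0,0],-1]
    - [[-0.025,-0.028,0],[0,0,0],-1]
    - [[-0.025,-0.028,0],[0,0,0],-1]
    - [[-0.025,-0.028,0],[0,0,0],-1]
    - [[-0.025,-0.028,0],[0,0,0],-1]
    - [[-0.025,-0.028,0],[0,0,0],-1]
    - [[-0.025,-0.028,0],[0,0,0],-1]
    - [[-0.025,-0.028,0],[0,0,0],-1]
    - [[0,0,0],[0,0,0],-1]
    - [[0,0,0],[0,0,0],-1]

```text
time_s: 13.95
position: [0.6265, -0.1047, 0.1028]
eef_rot: [[-1.0, 0.001, -0.004], [0.001, 1.0, 0.002], [0.004, 0.002, -1.0]]
contact_force: [-0.3, 1.2, -4.2]
gripper_width: 0.0594
gripper_force: 30.0
```

```bash
python3 - <<'E'
from h import *
go(.6285,-.104,180,.0222)
E
```

```text
pos [ 0.6265 -0.1047  0.1028] yaw 179.92 w 0.059377000028820674
tool shift [-0.0024  0.0006  0.0806] turn z -0.08
```

send_rows:
  steps:
    - [[-0.002,0,0.025],[0,0,0],-1]
    - [[0,0,0.025],[0,0,0],-1]
    - [[0,0,0.015],[0,0,0],-1]
    - [[0,0,0.009],[0,0,0],-1]
    - [[0,0,0.006],[0,0,0],-1]
    - [[0,0,0.002],[0,0,0],-1]
    - [[0,0,0],[0,0,0],-1]
    - [[0,0,0],[0,0,0],-1]

```text
time_s: 14.75
position: [0.6304, -0.1047, 0.0245]
eef_rot: [[-1.0, -0.0, 0.002], [-0.0, 1.0, -0.001], [-0.002, -0.001, -1.0]]
contact_force: [-0.1, -0.1, -3.7]
gripper_width: 0.0594
gripper_force: 30.0
```

send_rows:
  steps:
    - [[0.001,0,0.0015],[0,0,0],-1]
    - [[0,0,0.001],[0,0,0],-1]
    - [[0,0,0],[0,0,0],-1]
    - [[0,0,0],[0,0,0],0.7]
    - [[0,0,0],[0,0,0],0.7]
    - [[0,0,0],[0,0,0],0.7]
    - [[0,0,0],[0,0,0],0.7]
    - [[0,0,-0.02],[0,0,0],0.7]
    - [[0,0,-0.04],[0,0,0],0.7]
    - [[0,0,-0.04],[0,0,0],1]
    - [[0,0,-0.04],[0,0,0],1]
    - [[0,0,-0.04],[0,0,0],1]

```text
time_s: 15.95
position: [0.6285, -0.1044, 0.2025]
eef_rot: [[-1.0, -0.0, -0.0], [-0.0, 1.0, 0.0], [0.0, 0.0, -1.0]]
contact_force: [1.0, 0.8, -0.7]
gripper_width: 0.0854
gripper_force: 0.0
```

send_rows:
  steps:
    - [[0.03,-0.008,0],[0,0,0],1]
    - [[0.03,-0.008,0],[0,0,0],1]
    - [[0.03,-0.007,0],[0,0,0],1]
    - [[0,0,0],[0,0,0],1]
    - [[0,0,0],[0,0,0],1]

```text
time_s: 16.45
position: [0.5389, -0.1278, 0.2014]
eef_rot: [[-1.0, 0.001, 0.001], [0.001, 1.0, -0.0], [-0.001, -0.0, -1.0]]
contact_force: [0.9, -0.9, 0.2]
gripper_width: 0.087
gripper_force: 0.0
```

```bash
python3 - <<'E'
from h import *
c=look('wrist','w6'); go(.448,-.127,180,.016)
f=lambda h,b:((h[...,0]<15)|(h[...,0]>170))&(h[...,1]>90)
print(blob(c,190,330,20,150,f,.044))
cv2.imwrite("pics/w6c.png",cv2.resize(c["img"][:300],(800,469)))
E
```

```text
pos [ 0.5397 -0.1278  0.2014] yaw 179.99 w 0.0872763031989392
tool shift [0.0921 0.0009 0.1852] turn z -0.01
{'cen': array([ 0.4468, -0.1238]), 'rectc': array([ 0.4475, -0.1238]), 'rect': array([60.5, 60. ]), 'rang': 57.4, 'a4': np.float64(11.8), 'a2': np.float64(38.2), 'box': array([223,  38,  70,  74], dtype=int32), 'uv': array([258.,  74.])}
```

View pics/w6c.png

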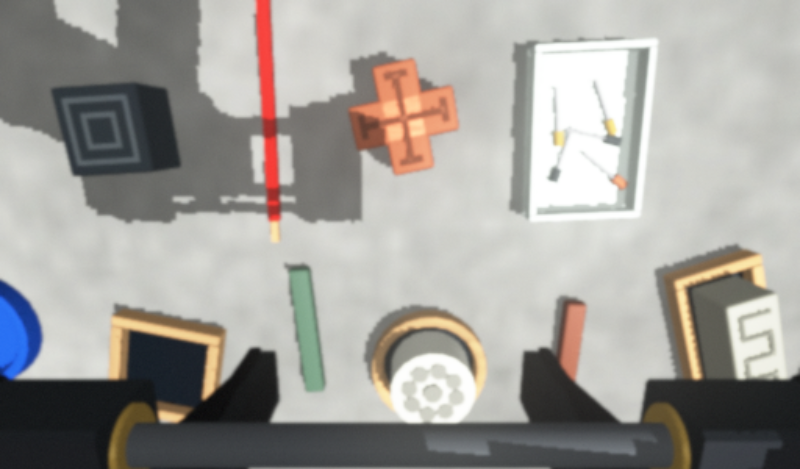

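The cross is upright, centred near pixel (258.6,74.9) with its arms turned about 12°. The disc now sits in its ring, and the red pencil (270,120 in the crop) and the tray (585,130) flank the cross.

send_rows:
  steps:
    - [[0.046,0.002,0.02],[0,0,0],0.85]
    - [[0.0465,0.002,0.02],[0,0,0],0.85]
    - [[0,0,0.045],[0,0,-5.9],0.85]
    - [[0,0,0.045],[0,0,-5.9],0.85]
    - [[0,0,0.03],[0,0,0],0.85]
    - [[0,0,0.015],[0,0,0],0.85]
    - [[0,0,0.01],[0,0,0],0.85]
    - [[0,0,0],[0,0,0],0.85]
    - [[0,0,0],[0,0,0],0.85]

```text
time_s: 17.4
position: [0.448, -0.1238, 0.0166]
eef_rot: [[-0.979, -0.205, 0.001], [-0.205, 0.979, -0.001], [-0.001, -0.001, -1.0]]
contact_force: [0.8, 0.2, 0.5]
gripper_width: 0.0807
gripper_force: 0.0
```

send_rows:
  steps:
    - [[0,0,0],[0,0,0],-1]
    - [[0,0,0],[0,0,0],-1]
    - [[0,0,0],[0,0,0],-1]
    - [[0,0,0],[0,0,0],-1]
    - [[0,0,0],[0,0,0],-1]
    - [[0,0,0],[0,0,0],-1]
    - [[0,0,-0.015],[0,0,0],-1]
    - [[0,0,-0.025],[0,0,0],-1]
    - [[0,0,-0.03],[0,0,0],-1]
    - [[0,0,-0.03],[0,0,0],-1]
    - [[0,0,0],[0,0,0],-1]
  newtons: 30

```text
time_s: 18.5
position: [0.4488, -0.1244, 0.1192]
eef_rot: [[-0.979, -0.205, 0.006], [-0.205, 0.979, -0.003], [-0.005, -0.004, -1.0]]
contact_force: [0.6, -0.5, -2.9]
gripper_width: 0.0634
gripper_force: 30.0
```

```bash
python3 - <<'E'
from h import *
go(.625,.2945,195,.0226)
E
```

```text
pos [ 0.4488 -0.1244  0.1192] yaw -168.18 w 0.0634202621380135
tool shift [-0.2578  0.3743  0.0963] turn z -3.18
```

send_rows:
  steps:
    - [[-0.0234,0.034,0],[0,0,0],-1]
    - [[-0.0234,0.034,0],[0,0,0],-1]
    - [[-0.0234,0.034,0],[0,0,0],-1]
    - [[-0.0234,0.034,0],[0,0,0],-1]
    - [[-0.0234,0.034,0],[0,0,0],-1]
    - [[-0.0234,0.034,0],[0,0,0],-1]
    - [[-0.0234,0.034,0],[0,0,0],-1]
    - [[-0.0234,0.034,0],[0,0,0],-1]
    - [[-0.0234,0.034,0],[0,0,0],-1]
    - [[-0.0234,0.034,0],[0,0,0],-1]
    - [[-0.0234,0.034,0],[0,0,0],-1]
    - [[0,0,0],[0,0,-3.2],-1]

```text
time_s: 19.7
position: [0.6232, 0.3005, 0.1141]
eef_rot: [[-0.964, -0.264, 0.001], [-0.264, 0.964, 0.003], [-0.002, 0.002, -1.0]]
contact_force: [0.3, -1.2, -2.4]
gripper_width: 0.0635
gripper_force: 30.0
```

send_rows:
  steps:
    - [[0,0,0],[0,0,0],-1]
    - [[0,0,0],[0,0,0],-1]

```text
time_s: 19.9
position: [0.6207, 0.2945, 0.1142]
eef_rot: [[-0.966, -0.258, -0.004], [-0.258, 0.966, -0.002], [0.005, -0.0, -1.0]]
contact_force: [-0.6, 0.2, -3.2]
gripper_width: 0.0638
gripper_force: 30.0
```

```bash
python3 - <<'E'
from h import *
c=look('wrist','w7')
cv2.imwrite("pics/w7c.png",cv2.resize(c["img"][:300],(800,469)))
go(.625,.2945,195,.0226)
E
```

```text
pos [0.621  0.2942 0.1148] yaw -165.08 w 0.06388588905821645
tool shift [-0.0043 -0.0007  0.0922] turn z -0.08
```

View pics/w7c.png

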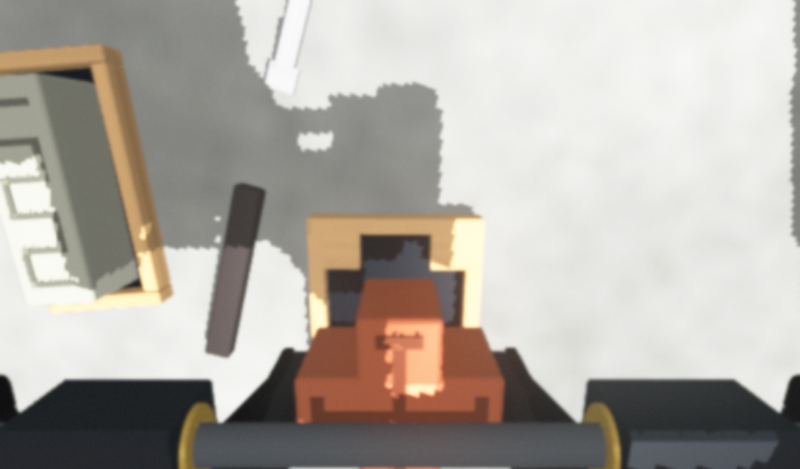

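The cross is square to its recess. The recess centre is at column ≈396 and the cross at ≈400, so I shift about 1.5 mm and then lower.

send_rows:
  steps:
    - [[-0.003,-0.0015,0.025],[0,0,0],-1]
    - [[0,0,0.025],[0,0,0],-1]
    - [[0,0,0.022],[0,0,0],-1]
    - [[0,0,0.01],[0,0,0],-1]
    - [[0,0,0.006],[0,0,0],-1]
    - [[0,0,0.003],[0,0,0],-1]
    - [[0,0,0],[0,0,0],-1]
    - [[0,0,0],[0,0,0],-1]

```text
time_s: 20.75
position: [0.6265, 0.2947, 0.0265]
eef_rot: [[-0.966, -0.259, 0.002], [-0.259, 0.966, 0.001], [-0.002, 0.0, -1.0]]
contact_force: [-0.1, -0.1, -1.6]
gripper_width: 0.0638
gripper_force: 30.0
```

send_rows:
  steps:
    - [[0.001,-0.001,0.002],[0,0,0],-1]
    - [[0,0,0.001],[0,0,0],-1]
    - [[0,0,0],[0,0,0],-1]
    - [[0,0,0],[0,0,0],-1]

```text
time_s: 21.15
position: [0.6252, 0.2933, 0.0233]
eef_rot: [[-0.966, -0.259, 0.001], [-0.259, 0.966, -0.0], [-0.001, -0.0, -1.0]]
contact_force: [-1.7, -0.2, 3.0]
gripper_width: 0.0636
gripper_force: 30.0
```

send_rows:
  steps:
    - [[0,0,0],[0,0,0],0.8]
    - [[0,0,0],[0,0,0],0.8]
    - [[0,0,0],[0,0,0],0.8]
    - [[0,0,0],[0,0,0],0.8]
    - [[0,0,-0.02],[0,0,0],0.8]
    - [[0,0,-0.04],[0,0,0],0.8]
    - [[0,0,-0.04],[0,0,0],1]
    - [[0,0,-0.04],[0,0,0],1]
    - [[0,0,-0.04],[0,0,5],1]
    - [[0,0,0],[0,0,5],1]
    - [[0,0,0],[0,0,5],1]

```text
time_s: 22.25
position: [0.626, 0.2937, 0.2049]
eef_rot: [[-1.0, 0.003, 0.004], [0.003, 1.0, 0.001], [-0.004, 0.001, -1.0]]
contact_force: [-0.9, 0.8, 0.1]
gripper_width: 0.087
gripper_force: 0.0
```

```bash
python3 - <<'E'
from h import *
go(.545,-.305,180,.2)
E
```

```text
pos [0.626  0.2937 0.2049] yaw 179.81 w 0.08699939775165404
tool shift [ 0.0791 -0.599   0.0038] turn z -0.19
```

send_rows:
  steps:
    - [[0.006,-0.046,0],[0,0,0],1]
    - [[0.006,-0.046,0],[0,0,0],1]
    - [[0.006,-0.046,0],[0,0,0],1]
    - [[0.006,-0.046,0],[0,0,0],1]
    - [[0.006,-0.046,0],[0,0,0],1]
    - [[0.006,-0.046,0],[0,0,0],1]
    - [[0.006,-0.046,0],[0,0,0],1]
    - [[0.006,-0.046,0],[0,0,0],1]
    - [[0.006,-0.046,0],[0,0,0],1]
    - [[0.006,-0.046,0],[0,0,0],1]
    - [[0.006,-0.046,0],[0,0,0],1]
    - [[0.006,-0.046,0],[0,0,0],1]

```text
time_s: 23.45
position: [0.5526, -0.2605, 0.2024]
eef_rot: [[-1.0, -0.0, 0.0], [-0.0, 1.0, 0.0], [-0.0, 0.0, -1.0]]
contact_force: [0.7, 0.5, -0.4]
gripper_width: 0.087
gripper_force: 0.0
```

send_rows:
  steps:
    - [[0.006,-0.044,0],[0,0,0],1]
    - [[0,0,0],[0,0,0],1]
    - [[0,0,0],[0,0,0],1]
    - [[0,0,0],[0,0,0],1]

```text
time_s: 23.85
position: [0.5469, -0.3013, 0.2021]
eef_rot: [[-1.0, -0.001, -0.001], [-0.001, 1.0, 0.001], [0.001, 0.001, -1.0]]
contact_force: [1.3, 0.6, -0.3]
gripper_width: 0.0867
gripper_force: 0.0
```

```bash
python3 - <<'E'
from h import *
c=look('wrist','w8'); go(.45,-.305,180,.016)
f=lambda h,b:(h[...,2]<105)&(h[...,0]>90)&(h[...,1]>30)
print(blob(c,190,330,20,150,f,.044))
cv2.imwrite("pics/w8c.png",cv2.resize(c["img"][:300],(800,469)))
E
```

```text
pos [ 0.5471 -0.301   0.2022] yaw -179.9 w 0.08731402116612802
tool shift [ 0.097  -0.004   0.1863] turn z 0.1
{'cen': array([ 0.4698, -0.3241]), 'rectc': array([ 0.4694, -0.3252]), 'rect': array([33.3, 16.5]), 'rang': 40.3, 'a4': np.float64(24.6), 'a2': np.float64(31.6), 'box': array([222,  72,  24,  30], dtype=int32), 'uv': array([230.,  91.])}
```

View pics/w8c.png

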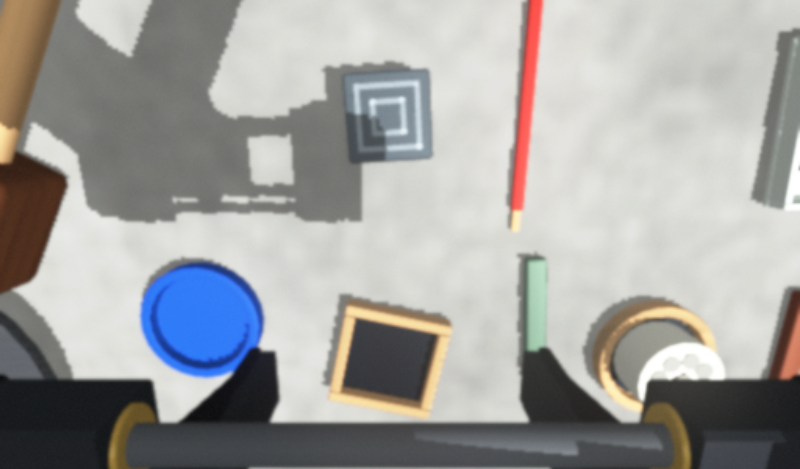

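The square's top corners in the crop are (344,71), (431,68), (433,157) and (349,162). The square cradle is clear at about (390,360), with its dark recess spanning roughly (345–435, 318–402).

```bash
python3 - <<'E'
from h import *
c=dict(np.load("pics/w8.npz"))
P=rays(c,np.array([(344,71),(431,68),(433,157),(349,162)])/1.5625,.044)[:,:2]; print(P.mean(0),cv2.minAreaRect(np.float32(P*1000)))
print(blob(c,212,292,192,266,lambda h,b:(h[...,2]<95)&~((h[...,1]>80)&(h[...,0]<30)),.012))
E
```

```text
[ 0.45425924 -0.30537257] ((454.5907897949219, -305.279296875), (51.99843215942383, 52.047210693359375), 1.847629189491272)
{'cen': array([ 0.6308, -0.3076]), 'rectc': array([ 0.6315, -0.3076]), 'rect': array([61.4, 57.3]), 'rang': 77.3, 'a4': np.float64(32.4), 'a2': np.float64(79.7), 'box': array([220, 205,  59,  51], dtype=int32), 'uv': array([248., 230.])}
```

send_rows:
  steps:
    - [[0.046,-0.002,0.02],[0,0,0],1]
    - [[0.0465,-0.002,0.02],[0,0,0],1]
    - [[0,0,0.045],[0,0,-1.8],1]
    - [[0,0,0.045],[0,0,0],1]
    - [[0,0,0.03],[0,0,0],1]
    - [[0,0,0.016],[0,0,0],1]
    - [[0,0,0.01],[0,0,0],1]
    - [[0,0,0],[0,0,0],1]
    - [[0,0,0],[0,0,0],1]

```text
time_s: 24.8
position: [0.4562, -0.3065, 0.0174]
eef_rot: [[-0.999, -0.033, 0.001], [-0.033, 0.999, -0.001], [-0.001, -0.001, -1.0]]
contact_force: [-1.0, -0.2, -0.1]
gripper_width: 0.0867
gripper_force: 0.0
```

send_rows:
  steps:
    - [[0.001,0.001,0.001],[0,0,0],-1]
    - [[0,0,0],[0,0,0],-1]
    - [[0,0,0],[0,0,0],-1]
    - [[0,0,0],[0,0,0],-1]
    - [[0,0,0],[0,0,0],-1]
    - [[0,0,0],[0,0,0],-1]
    - [[0,0,0],[0,0,0],-1]
    - [[0,0,0],[0,0,0],-1]
    - [[0,0,-0.015],[0,0,0],-1]
    - [[0,0,-0.03],[0,0,0],-1]
    - [[0,0,-0.04],[0,0,0],-1]
    - [[0,0,0],[0,0,0],-1]
  newtons: 30

```text
time_s: 26.0
position: [0.4564, -0.3073, 0.1043]
eef_rot: [[-0.999, -0.032, 0.006], [-0.032, 0.999, -0.005], [-0.005, -0.005, -1.0]]
contact_force: [0.6, -0.3, -3.5]
gripper_width: 0.0518
gripper_force: 29.9
```

```bash
python3 - <<'E'
from h import *
go(.631,-.308,167.6,.0225)
E
```

```text
pos [ 0.4564 -0.3073  0.1043] yaw -178.18 w 0.05176104602067587
tool shift [-0.174  -0.0059  0.0828] turn z 14.22
```

send_rows:
  steps:
    - [[-0.035,-0.0013,0],[0,0,0],-1]
    - [[-0.035,-0.0013,0],[0,0,0],-1]
    - [[-0.035,-0.0013,0],[0,0,0],-1]
    - [[-0.035,-0.0013,0],[0,0,0],-1]
    - [[-0.035,-0.0013,0],[0,0,7.1],-1]
    - [[0,0,0],[0,0,7.1],-1]
    - [[0,0,0],[0,0,0],-1]
    - [[0,0,0],[0,0,0],-1]

```text
time_s: 26.8
position: [0.6277, -0.3054, 0.0984]
eef_rot: [[-0.977, 0.212, -0.004], [0.212, 0.977, 0.003], [0.005, 0.002, -1.0]]
contact_force: [0.2, -0.6, -2.8]
gripper_width: 0.0517
gripper_force: 29.9
```

```bash
python3 - <<'E'
from h import *
c=look('wrist','w9'); go(.631,-.308,167.6,.0225)
cv2.imwrite("pics/w9c.png",cv2.resize(c["img"][:300],(800,469)))
E
```

```text
pos [ 0.6277 -0.3058  0.099 ] yaw 167.72 w 0.051487260553398286
tool shift [-0.0039 -0.0016  0.0765] turn z 0.12
```

View pics/w9c.png

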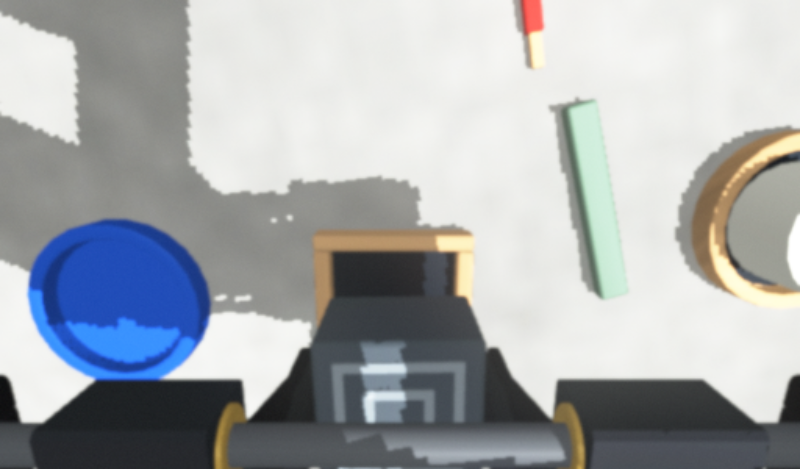

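The square is parallel to its recess. The recess centre is at column ≈394 against 398 for the block, so I shift −2 mm in tool y and then lower.

send_rows:
  steps:
    - [[-0.003,-0.002,0.025],[0,0,0],-1]
    - [[0,0,0.02],[0,0,0],-1]
    - [[0,0,0.015],[0,0,0],-1]
    - [[0,0,0.009],[0,0,0],-1]
    - [[0,0,0.005],[0,0,0],-1]
    - [[0,0,0.003],[0,0,0],-1]
    - [[0,0,0],[0,0,0],-1]
    - [[0,0,0],[0,0,0],-1]

```text
time_s: 27.65
position: [0.6325, -0.3096, 0.0246]
eef_rot: [[-0.977, 0.214, 0.001], [0.214, 0.977, -0.001], [-0.001, -0.001, -1.0]]
contact_force: [-0.1, 0.0, -3.3]
gripper_width: 0.0515
gripper_force: 29.9
```

send_rows:
  steps:
    - [[0.001,0.001,0.002],[0,0,0],-1]
    - [[0,0,0.0005],[0,0,0],-1]
    - [[0,0,0],[0,0,0],-1]
    - [[0,0,0],[0,0,0],0.6]
    - [[0,0,0],[0,0,0],0.6]
    - [[0,0,0],[0,0,0],0.6]
    - [[0,0,0],[0,0,0],0.6]
    - [[0,0,-0.02],[0,0,0],0.6]
    - [[0,0,-0.04],[0,0,0],0.6]
    - [[0,0,-0.04],[0,0,0],1]
    - [[0,0,-0.04],[0,0,0],1]
    - [[0,0,-0.04],[0,0,0],1]

```text
time_s: 28.85
position: [0.631, -0.308, 0.2028]
eef_rot: [[-0.977, 0.215, 0.0], [0.215, 0.977, 0.0], [-0.0, 0.0, -1.0]]
contact_force: [-0.4, -0.2, 0.4]
gripper_width: 0.0842
gripper_force: 0.0
```

send_rows:
  steps:
    - [[0.02,0.045,-0.01],[0,0,0],1]
    - [[0.02,0.045,-0.02],[0,0,0],1]
    - [[0.02,0.045,-0.02],[0,0,0],1]
    - [[0.02,0.045,-0.02],[0,0,0],1]
    - [[0,0.045,-0.02],[0,0,0],1]
    - [[0,0,0],[0,0,0],1]
    - [[0,0,0],[0,0,0],1]

```text
time_s: 29.55
position: [0.6035, -0.0791, 0.2884]
eef_rot: [[-0.977, 0.212, 0.002], [0.212, 0.977, -0.001], [-0.002, -0.001, -1.0]]
contact_force: [-0.7, -0.3, -1.1]
gripper_width: 0.0871
gripper_force: 0.0
```

```bash
python3 - <<'E'
from h import *
s=look('scene','s9'); d=look('side','d9')
a=cv2.resize(s["img"][140:250,140:410],(800,326),interpolation=2)
b=cv2.resize(d["img"][110:290,150:390],(366,274),interpolation=2)
o=np.zeros((600,800,3),np.uint8);o[:326]=a;o[326:,:366]=b
cv2.imwrite("pics/end.png",o)
E
```

```text
(no output)
```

View pics/end.png

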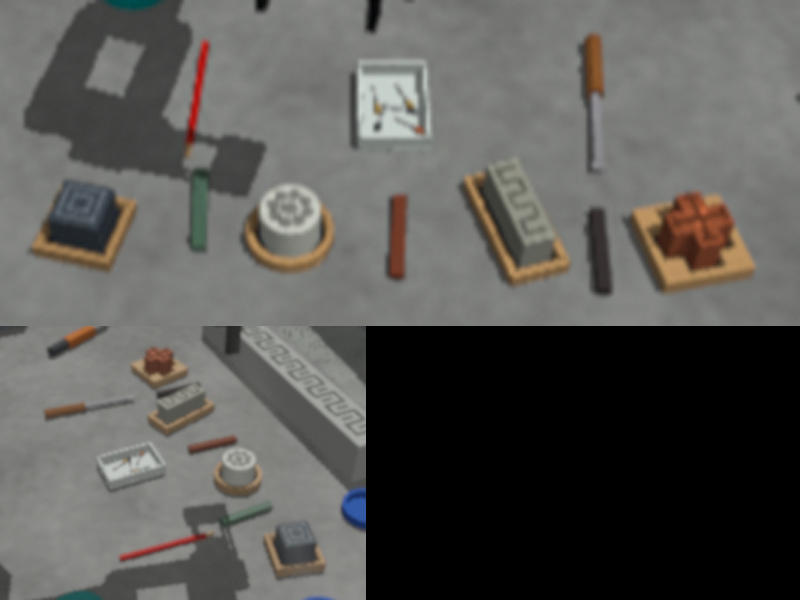

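All four samples stand upright inside their own cradles. The chisel (595,100) and the tray (392,100) are where they started. The release heights match the 6 mm pad, so I'm handing in.

```bash
python3 -c "
from workcell import bot
print(bot.job_done())"
```

```text
the job is handed in; nothing more can be done
None
```

The job is handed in at about 30 s: all four samples sit upright in their matching cradles in the final camera check, and the chisel and tray have not moved; no verdict came back from the judge.

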